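Turn the repair tiles ribs-up and true them with the straightedge

ROBOT

A 7-joint arm with a two-finger parallel gripper is mounted at the origin on the work surface. World frame = base frame: x ahead of the robot, y to its left, z up, the work surface at z = 0. Lengths are in mm, angles in rad, forces in N, time in s.
With the tool pointing down it reaches from about 350 to 900 mm from the base axis. Payload 19.9 kg.
Tool frame: the origin (TCP) lies midway between the tips of the shut fingers; the grasp point (between the pads) lies 19 mm behind it (env.tcp_to_grasp is the z of the grasp point in the tool frame, in mm); z points along the fingers, y is the direction in which the jaws open and shut (so a half turn about z gives the same grasp; the last joint's range is limited). The gripper opens to 85 mm and grips with 20 to 120 N. Pads are 22 mm wide; open, the fingers measure 114 mm over their backs; the gripper's body (76 mm by 85 mm) begins 54 mm behind the grasp point. The pads swing forward as they close: fully open they stand 13 mm farther back than shut.
Start: joints at [-1.222, 0.417, -0.01, 1.614, 0.005, 1.111, -0.053], TCP at [237.49, 578.1, 231.26] pointing down, gripper open.
Joint ranges: [-2.81, 2.81], [-0.39, 2.02], [-1.27, 1.25], [0.06, 2.57], [-1.19, 4.33], [0.19, 2], [-2.82, 2.82]. Speed limits (rad/s): [1.89, 1.89, 2.39, 2.39, 3.01, 3.01, 3.01].

INTERFACE

Orientations are given as a rotation vector (axis times angle).
In Python, from station import readout, read_camera, env gives the robot as it stands.
- The arm moves only by the tool play_rows, never from a script. Its argument "commands" is a list of rows, each a list of 7 numbers: the gripper's target within -1 to 1 (fully open at 1, half-way at 0, shut at -1), then the shift along the tool's x, y, z in cm, then the turn, a rotation vector about the tool's x, y, z in rad. In form: [[grip, dx, dy, dz, wx, wy, wz], ...]. A call has 1 to 8 rows; each row is the pose to reach, as a shift and turn from the pose commanded when the call began, along the tool's axes at that moment; what a row does not reach only later rows make up. A row lasts 1/10 s, in which the tool goes at most 50 mm and 8.59 degrees, less where a joint would pass 70% of its speed; a pose out of reach is approached as far as the arm can. A call with a gripper value outside its range is refused whole. The fingers move at their own pace and stop on an object; the grip force is fixed at half the most. Time passes only in rows, so rows that repeat a pose let the fingers close. It gives the time, the measured TCP pose, the force and the opening at its end, in the units of the state.
- readout.get_obs(): the state, without advancing time (a new reading comes with each control period).
- read_camera(name): name is "scene" or "top" or "wrist"; returns a dict with "image" (384x512x3 uint8, red, green, blue), "depth" (384x512 float32, mm along the optical axis (not along the pixel's ray), 0 where there is no reading), "fx", "fy", "cx", "cy" (pixels), "rvec" (rotation vector, rad) and "tvec" (3), from world to camera coordinates, as OpenCV has them; the wrist camera has in their place "T_tool_cam" (4x4, takes a point from camera to tool coordinates, whose origin is the TCP and whose axes are the flange's). Camera axes: x right, y down, z forward; pixel columns grow to the right and rows downward; lengths in mm; the calibration is good to about 2 mm. A picture is of the moment at which its call begins: read the wrist's pose just before it.
- env.job_done(): hands the job in, once; it reports no verdict.
The state is a dict: "time": time; "q": joint angles; "joint_velocities": joint speeds; "joint_torque": joint torques, N m; "ee_pos": TCP position; "orientation": TCP orientation; "wrist_force": force on the tool from outside, world axes, zero at the start; "wrist_torque": the same for the moment, N m; "width": finger opening in mm.
Only numpy, scipy, OpenCV 4.12 (cv2) and the standard library are available. Lean on these libraries where they do the work, as an engineer would, in place of code of your own. Each camera call takes 0.05 s, during which the arm holds its last target. There are 200 camera calls.

TASK

Get the loose bench tiles ready for adhesive: with the hand lifter held under one edge, tip every tile over so that it lies flat on the bench, smooth face down and ribs up. Then stand the lifter on its blade on the cork mat, and lay the straightedge flat on the bench, flush along one side of all the turned tiles, so that they form one straight row, every tile square against the same long face of it. Do not touch the tiles with the gripper's fingers, and leave the other things on the bench where they are.

Things in the scene. Friction and masses are not known exactly. Their poses are not given: they have to be found in the camera images.
- tile_a: loose terracotta tile 80x80x15 mm, 0.1-0.17 kg, origin at its centre, z out of the smooth face. Back: two ribs 8 high, 13 wide, full length along x at y=+-33; slab 7 thick. Between the ribs a gap 8 high, 53 wide, open at both ends. Starts lying on its ribs, z up, x roughly away from the robot. Friction with bench and lifter is ordinary (it tips about its far edge). May be absent
- tile_b: another tile, just like tile_a; may be absent
- tile_c: another tile, just like tile_a; may be absent
- tile_d: another tile, just like tile_a; may be absent
- lifter: hand lifter, 0.2 kg, standing on its flat steel blade 96x42x3 mm, with an upright wooden handle block 42 (x) by 24 (y), top 55 above the blade's underside; grip across the 24. Origin: mid-handle, 30 above the blade's underside; z up; x to the blade's thin front edge, 66 ahead of the origin (rear edge 30 behind)
- straightedge: aluminium straightedge with a grip, 0.5 kg: bar 440 long (x), 50 wide (y), 18 high; on its middle a wooden grip 90 (x) by 18 (y), top 64 above the underside. Origin: mid-grip, 41 above the underside; z up. Its flush faces are the long sides at y=+-25 mm
- mat: fixed cork mat, 160 (x) x 120 (y) x 6 mm, origin at the centre of its underside on the bench
- bowl: stainless steel bowl, 140 wide, 60 high; bystander, origin at its underside
- tongs: wooden tongs lying flat, 220 long; bystander, origin at its underside
- jar: clear plastic jar, sealed, 80 wide, 120 high; bystander, origin at its underside
- opener: chrome bottle opener lying flat, 145 long; bystander, origin at its underside
- vase: small grey ceramic vase, 72 wide, 120 high; bystander, origin at its underside
- cup: white ceramic mug, 72 wide, 70 high; bystander, origin at its underside
- mill: dark wooden pepper mill, 54 wide, 135 high; bystander, origin at its underside
There are look-alikes about, which are no part of the job. What is shaped like the tile_a but black or yellow is not meant.

How it is judged:
By the outcome, as a careful person would: the job done as asked, in the order asked, and still so for the second after the job is handed in, with the robot touching nothing.
Of tile_a, tile_b, tile_c, tile_d only 3 to 4 are there at a start; the rules pass over those that are not, and their reading is None.
At some moment in a run one of tile_a, tile_b, tile_c, tile_d, straightedge may be knocked a few centimetres aside while the robot is not near it.
It also fails if it takes over 208 s, if anything falls off the work surface, if the arm or the gripper's body presses on something with over 40 N, if the wrist force passes 120 N, or if a joint passes its speed limit or range.

## Working session

There is one attempt and no reset: what is moved stays moved. The work goes in short steps, Python scripts to look and compute and a tool call to move; the robot and the scene stay as the last step left them, time stands still between calls to the robot, and variables do not carry over. Pictures are saved under pics/ and viewed, about 12 in all and at most 16, crops included, and the job is handed in when it is done.

Besides the shell and the picture viewer there is one more tool, called as name([rows], argument=value, ...), one row to a line, values as JSON. play_rows: Moves the arm, as the interface text tells. Its arguments: {"type":"object","properties":{"commands":{"type":"array"}},"required":["commands"]}

```bash
ls; mkdir -p pics; cat > h.py <<'E'
import numpy as np,cv2
from scipy.spatial.transform import Rotation as R
from station import readout,read_camera,env
def cam(name):
    o=readout.get_obs(); c=read_camera(name)
    K=np.array([[c['fx'],0,c['cx']],[0,c['fy'],c['cy']],[0,0,1]])
    if 'rvec' in c and c.get('rvec') is not None:
        r=R.from_rotvec(np.ravel(c['rvec'])).as_matrix(); t=np.ravel(c['tvec'])
        Rwc=r.T; p=-r.T@t
    else:
        T=np.array(c['T_tool_cam']); Rt=R.from_rotvec(o['orientation']).as_matrix()
        Rwc=Rt@T[:3,:3]; p=Rt@T[:3,3]+np.array(o['ee_pos'])
    return dict(img=c['image'],d=c['depth'],K=K,R=Rwc,p=p)
def pts(c):
    v,u=np.mgrid[:384,:512]; K=c['K']; d=c['d']
    q=np.stack([(u-K[0,2])/K[0,0]*d,(v-K[1,2])/K[1,1]*d,d],-1)
    P=q@c['R'].T+c['p']; P[d<=0]=np.nan; return P
def onz(c,u,v,z):
    K=c['K']; r=c['R']@np.array([(u-K[0,2])/K[0,0],(v-K[1,2])/K[1,1],1]); return c['p']+r*(z-c['p'][2])/r[2]
def save(c,name,crop=None,s=1):
    im=c['img'][...,::-1]
    if crop: im=im[crop[1]:crop[3],crop[0]:crop[2]]
    cv2.imwrite('pics/'+name,cv2.resize(im,None,fx=s,fy=s,interpolation=cv2.INTER_CUBIC))
E
python3 - <<'E'
from h import *
import pickle
t=cam('top');s=cam('scene');pickle.dump((t,s),open('a.pkl','wb'))
save(t,'top0.png',s=1.5);save(s,'sc0.png',s=1.5)
print(t['p'],t['R'],s['p']);print(readout.get_obs())
E
```

```text
pics
[ 400.20181895   60.97076594 1224.9779819 ] [[-0.00768998 -0.98738283  0.15816451]
 [-0.99937125  0.0130633   0.03296151]
 [-0.03461178 -0.15781159 -0.98686247]] [1305.65904715  935.4569862  1201.36507067]
{'time': 0.1, 'q': array([-1.22250071,  0.41788748, -0.01030787,  1.61411028,  0.00466928,
        1.11073085, -0.05299273]), 'joint_velocities': array([ 9.72261863e-04,  1.32856848e-03, -2.32160209e-04, -3.01505887e-03,
       -2.40836628e-04, -1.47268303e-05,  7.74304986e-04]), 'joint_torque': array([ 1.70161431e-03, -8.65821719e+01,  6.80296663e-01, -4.35637236e+01,
        1.91796070e-02,  5.04263196e-03, -1.04908434e-04]), 'ee_pos': array([237.3760137 , 577.82081131, 230.74108543]), 'orientation': array([-6.08380383e-01, -3.08195977e+00,  1.72857030e-03]), 'wrist_force': array([ 0.20230321, -0.34480998,  0.02491606]), 'wrist_torque': array([-0.02259529, -0.03017955,  0.03191929]), 'width': 85.6426619286943}
```

View pics/top0.png

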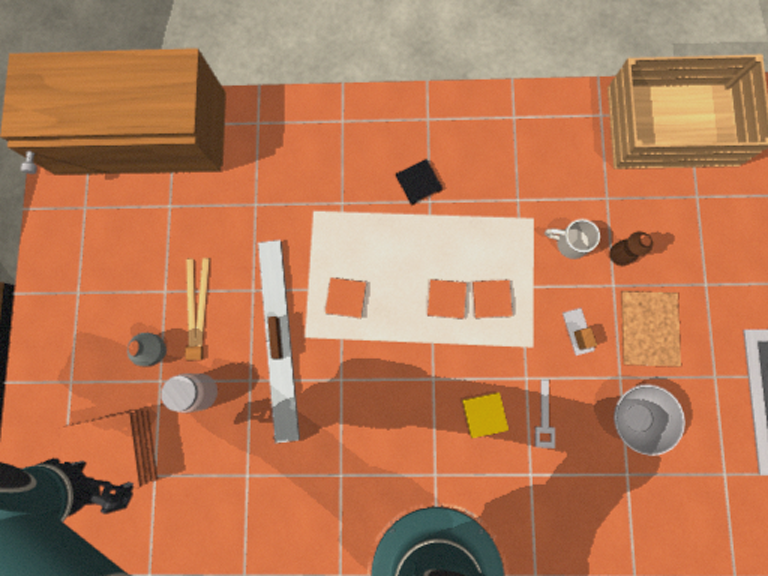

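View pics/sc0.png

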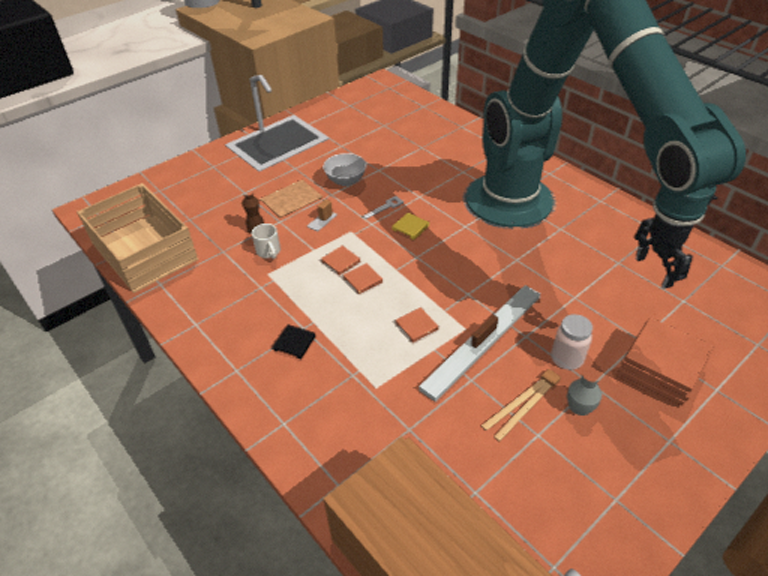

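The top view shows three terracotta tiles at (346,298), (448,298) and (492,298). The black tile at (418,182) and the yellow one at (485,415) are decoys. The lifter is at (580,332) with its blade pointing up-left, the mat at (650,328), and the straightedge at (278,340). Next I measure them from both views.

```bash
cat > meas.py <<'E'
from h import *
import sys
def rect(P,m):
    q=P[m][:,:2].astype(np.float32); 
    r=cv2.minAreaRect(q); b=cv2.boxPoints(r); return np.round(r[0],1),np.round(r[1],1),round(r[2],2)
def tiles(c,show=True,roi=(200,700,-250,350)):
    P=pts(c); hsv=cv2.cvtColor(c['img'],cv2.COLOR_RGB2HSV)
    ok=(P[...,0]>roi[0])&(P[...,0]<roi[1])&(P[...,1]>roi[2])&(P[...,1]<roi[3])
    return P,hsv,ok
E
python3 - <<'E'
from meas import *
import pickle
t,s=pickle.load(open('a.pkl','rb'))
for nm,c in (('top',t),('scene',s)):
    P=pts(c)
    Z=P[...,2]; 
    print(nm,'bench z',np.nanmedian(Z[(P[...,0]>300)&(P[...,0]<800)&(abs(P[...,1])<300)]))
    m=((Z>6)&(P[...,0]>250)&(P[...,0]<900)&(abs(P[...,1])<460)&(Z<200)).astype(np.uint8)
    n,l,st,_=cv2.connectedComponentsWithStats(m)
    for i in range(1,n):
        if st[i,4]<60: continue
        k=l==i; r=rect(P,k); z=np.percentile(Z[k],[5,50,95]).round(1)
        print(st[i], r, z, c['img'][k].mean(0).round())
P=pts(t)
for uv in [(420,235),(340,320),(420,150),(420,310),(570,318),(588,338),(275,338),(270,260),(650,330),(346,298)]:
    u,v=uv[0]/1.5,uv[1]/1.5; print(uv,P[round(v),round(u)].round(1))
save(t,'c0.png',(195,130,470,310),2.9)
E
```

```text
top bench z 0.3986251588231653
[410  89  28  24 329] (array([ 884. , -437.9]), array([32. , 43.6]), 0.11) [ 19.2  76.1 120.1] [147. 112.  73.]
[264 106  31  30 545] (array([844.5,  25.2]), array([80.9, 80.2]), 26.6) [10.7 14.7 18.9] [39. 35. 35.]
[363 146  37  27 481] (array([ 705.6, -305.7]), array([97.2, 72.1]), 46.93) [ 7.  43.9 70.6] [168. 158. 147.]
[407 154  28  23 377] (array([ 669.2, -418.2]), array([51.2, 48.9]), 42.69) [ 16.5  83.  118.6] [84. 52. 33.]
[ 172  160   28  137 2134] (array([488.1, 338. ]), array([443.8,  53.2]), 6.41) [13.7 18.6 58.7] [173. 170. 163.]
[217 185  28  27 582] (array([579.2, 191.2]), array([80.4, 81.1]), 81.96) [11.1 15.1 19.1] [214. 119.  75.]
[285 186  26  27 594] (array([573.3, -31.3]), array([80., 80.]), 84.4) [10.8 15.1 18.9] [214. 119.  75.]
[315 187  27  25 601] (array([ 572.1, -130.7]), array([81.3, 80.6]), 2.28) [10.  14.5 18.5] [214. 119.  75.]
[383 218  15  16 166] (array([ 480.3, -317.6]), array([45.3, 27.2]), 12.9) [11.2 52.2 57.3] [159. 106.  62.]
[410 257  36  46 851] (array([ 316.7, -409.4]), array([133.4, 100.9]), 0.03) [ 7.7 23.6 
[... 1030 characters left out ...]
 16.9 21.9] [194. 118.  87.]
[ 278  188   82   79 1416] (array([483.8, 331. ]), array([460.6,  73.6]), 8.38) [ 9.7 19.8 60. ] [170. 166. 160.]
[261 203  32  25 395] (array([578.2, 184.8]), array([112.1, 101.6]), 76.45) [ 7.5 16.5 21.5] [196. 121.  91.]
[182 214  28  25 400] (array([845.7,  13.7]), array([95. , 97.6]), 24.71) [ 9.6 16.6 21.8] [35. 29. 29.]
(420, 235) [7.199e+02 2.380e+01 7.000e-01]
(340, 320) [531.4 203.    0.8]
(420, 150) [9.237e+02 2.030e+01 6.000e-01]
(420, 310) [549.6  26.7  -0.8]
(570, 318) [ 528.9 -299.9    1.7]
(588, 338) [ 482.2 -318.7   55. ]
(275, 338) [488.7 335.9  57.8]
(270, 260) [665.5 359.2  19.5]
(650, 330) [ 500.6 -467.6    4.3]
(346, 298) [576.2 188.3  14.9]
```

View pics/c0.png

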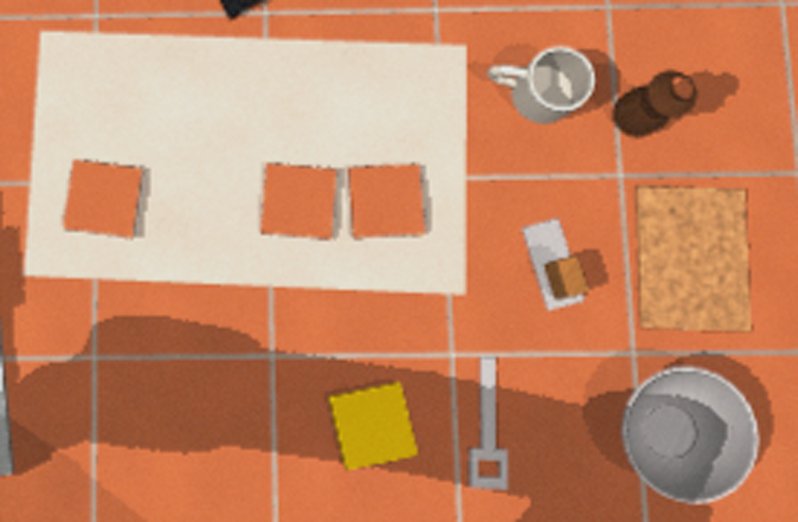

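```bash
cat > go.py <<'E'
# python3 go.py x,y,z,yaw[,pitch] ... -> rows (cm, rad) from present pose; yaw = world angle (deg) of tool x with tool pointing down
import sys
from h import *
def Rt(yaw,pitch=0):
    a=np.radians(yaw); x=np.array([np.cos(a),np.sin(a),0]); z=np.array([0,0,-1.]); y=np.cross(z,x)
    M=np.stack([x,y,z],1)
    return M@R.from_euler('y',pitch,degrees=True).as_matrix()
if __name__=='__main__':
    o=readout.get_obs(); R0=R.from_rotvec(o['orientation']).as_matrix(); p=np.array(o['ee_pos'])
    print('t',o['time'],'p',p.round(1),'yaw',np.degrees(np.arctan2(R0[1,0],R0[0,0])).round(2),'tilt',R0[:,2].round(3),'q',np.round(o['q'],2),'F',np.round(o['wrist_force'],1),'w',round(o['width'],1))
    for a in sys.argv[1:]:
        v=[float(k) for k in a.split(',')]
        d=R0.T@(np.array(v[:3])-p)/10; w=R.from_matrix(R0.T@Rt(*v[3:])).as_rotvec()
        print(a,'->',d.round(2).tolist(),w.round(3).tolist())
E
python3 go.py 430,200,230,180 480,-150,230,195 470,-305,230,195
python3 - <<'E'
from h import *
import pickle
t,s=pickle.load(open('a.pkl','rb'))
f=lambda a,b:onz(t,a/2.9+195,b/2.9+130,2).round(1)
for q in [(524,226),(558,219),(549,310),(584,300)]: print(f(*q))
E
```

```text
t 0.1 p [237.4 577.8 230.7] yaw 157.67 tilt [-0.    -0.001 -1.   ] q [-1.22  0.42 -0.01  1.61  0.    1.11 -0.05] F [ 0.2 -0.3  0. ] w 85.6
430,200,230,180 -> [-32.17, -27.63, 0.11] [-0.001, -0.0, -0.39]
480,-150,230,195 -> [-50.1, -58.1, 0.14] [-0.001, -0.0, -0.652]
470,-305,230,195 -> [-55.06, -72.82, 0.16] [-0.001, -0.0, -0.652]
[ 542.4 -286.6    2. ]
[ 549.9 -325.2    2. ]
[ 447.7 -308.8    2. ]
[ 458.5 -348.2    2. ]
```

play_rows([
  [1,-32.2,-27.6,0,0,0,-0.39],
  [1,-32.2,-27.6,0,0,0,-0.39],
  [1,-32.2,-27.6,0,0,0,-0.39],
  [1,-32.2,-27.6,0,0,0,-0.39],
  [1,-32.2,-27.6,0,0,0,-0.39],
  [1,-32.2,-27.6,0,0,0,-0.39],
  [1,-32.2,-27.6,0,0,0,-0.39],
  [1,-32.2,-27.6,0,0,0,-0.39],
])

```text
time: 0.9
ee_pos: [419.4, 220.8, 231.3]
orientation: [-0.0, 3.142, 0.0]
wrist_force: [1.3, -0.2, 0.4]
width: 84.9
```

```bash
python3 go.py 480,-10,230,195 460,-305,190,194
```

```text
t 0.9 p [419.4 220.8 231.3] yaw -179.99 tilt [ 0.  0. -1.] q [-0.67  0.14  0.13  1.98 -0.02  1.02  1.04] F [ 1.3 -0.2  0.4] w 84.9
480,-10,230,195 -> [-6.05, -23.09, 0.13] [0.0, 0.0, -0.262]
460,-305,190,194 -> [-4.04, -52.59, 4.13] [0.0, 0.0, -0.244]
```

play_rows([
  [1,-6,-23,0,0,0,-0.24],
  [1,-6,-23,0,0,0,-0.24],
  [1,-6,-23,0,0,0,-0.24],
  [1,-6,-23,0,0,0,-0.24],
  [1,-6,-23,0,0,0,-0.24],
  [1,-4,-52.6,2,0,0,-0.24],
  [1,-4,-52.6,2,0,0,-0.24],
  [1,-4,-52.6,2,0,0,-0.24],
])

```text
time: 1.7
ee_pos: [468.4, -158.4, 221.1]
orientation: [-0.377, 3.119, -0.0]
wrist_force: [1.4, 0.5, -0.4]
width: 85.2
```

```bash
python3 go.py 460,-315,200,193.6
```

```text
t 1.7 p [ 468.4 -158.4  221.1] yaw -166.23 tilt [ 0. -0. -1.] q [-0.11  0.2   0.43  1.95 -0.1   1.    2.17] F [ 1.4  0.5 -0.4] w 85.2
460,-315,200,193.6 -> [4.54, -15.01, 2.11] [-0.0, -0.0, 0.003]
```

play_rows([
  [1,4.5,-15,2.1,0,0,0],
  [1,4.5,-15,2.1,0,0,0],
  [1,4.5,-15,2.1,0,0,0],
  [1,4.5,-15,2.1,0,0,0],
  [1,4.5,-15,2.1,0,0,0],
  [1,4.5,-15,2.1,0,0,0],
])

```text
time: 2.3
ee_pos: [461.2, -311.8, 200.0]
orientation: [0.378, -3.119, -0.001]
wrist_force: [-0.0, 0.8, 0.6]
width: 85.3
```

```bash
python3 go.py; python3 - <<'E'
from meas import *
import pickle
w=cam('wrist');pickle.dump(w,open('w.pkl','wb')); save(w,'w1.png',s=1.4)
P=pts(w);Z=P[...,2];print(w['p'])
m=(Z>45)&(Z<65);print(m.sum(),rect(P,m),np.median(Z[m]))
m=((Z>1.7)&(Z<5)); print(m.sum())
E
```

```text
t 2.3 p [ 461.2 -311.8  200. ] yaw -166.19 tilt [-0.     0.001 -1.   ] q [ 0.15  0.36  0.49  1.83 -0.2   1.    2.53] F [-0.   0.8  0.6] w 85.3
[ 379.56721688 -331.58354589  343.45210091]
4065 (array([ 510.8, -355.6]), array([409.7, 133.2]), 21.64) 56.142275554122705
34042
```

View pics/w1.png

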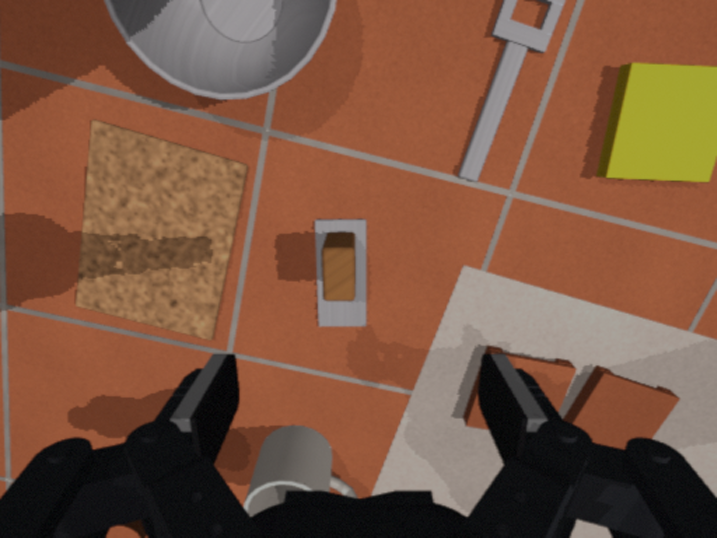

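The lifter's handle top is at (340,265), its blade runs up-down in the image, and nothing stands between the fingers and the handle.

```bash
python3 - <<'E'
from meas import *
import pickle
w=pickle.load(open('w.pkl','rb'));P=pts(w);Z=P[...,2]
box=np.zeros(Z.shape,bool);box[150:240,215:270]=1
m=box&(Z>45)&(Z<65);print(m.sum(),rect(P,m),np.median(Z[m]))
hsv=cv2.cvtColor(w['img'],cv2.COLOR_RGB2HSV)
g=box&(hsv[...,1]<60)&(hsv[...,2]>110)
g2=g|m
ys,xs=np.nonzero(g); q=np.array([onz(w,x,y,3)[:2] for x,y in zip(xs,ys)],np.float32); r=cv2.minAreaRect(q); print(g.sum(),r)
E
python3 go.py 480.7,-318.7,75,193.6 480.7,-318.7,20,193.6
```

```text
937 (array([ 481.6, -322.6]), array([40.8, 23.2]), 13.53) 55.77991053059122
1378 ((499.8336181640625, -317.42919921875), (95.19998931884766, 42.316627502441406), 13.920427322387695)
t 2.35 p [ 461.4 -311.4  200.2] yaw -166.14 tilt [ 0.     0.001 -1.   ] q [ 0.14  0.36  0.49  1.83 -0.2   1.    2.53] F [ 1.   0.5 -0.6] w 85.6
480.7,-318.7,75,193.6 -> [-1.69, -1.18, 12.52] [0.001, 0.0, 0.005]
480.7,-318.7,20,193.6 -> [-1.69, -1.18, 18.02] [0.001, 0.0, 0.005]
```

play_rows([
  [1,-1.7,-1.5,10,0,0,0.002],
  [1,-1.7,-1.5,12.5,0,0,0.002],
  [1,-1.7,-1.5,15,0,0,0.002],
  [1,-1.7,-1.5,18,0,0,0.002],
  [1,-1.7,-1.5,18,0,0,0.002],
  [-1,-1.7,-1.5,18,0,0,0.002],
  [-1,-1.7,-1.5,18,0,0,0.002],
  [-1,-1.7,-1.5,18,0,0,0.002],
])

```text
time: 3.15
ee_pos: [482.2, -323.6, 22.3]
orientation: [-0.374, 3.117, -0.002]
wrist_force: [0.9, -0.5, 0.1]
width: 43.8
```

play_rows([
  [-1,0,0,0,0,0,0],
  [-1,0,0,0,0,0,0],
  [-1,0,0,0,0,0,0],
  [-1,0,0,-1,0,0,0],
  [-1,0,0,-4,0,0,0],
  [-1,0,0,-8,0,0,0],
  [-1,0,0,-8,0,0,0],
])

```text
time: 3.85
ee_pos: [482.9, -324.9, 105.4]
orientation: [-0.372, 3.114, -0.006]
wrist_force: [1.3, -1.4, -2.7]
width: 23.3
```

```bash
python3 go.py; python3 - <<'E'
from meas import *
import pickle
t=cam('top');pickle.dump(t,open('t1.pkl','wb'))
w=cam('wrist');pickle.dump(w,open('w2.pkl','wb'))
# tile refine from wrist
for nm,c in(('w',w),('t',t)):
    P=pts(c);Z=P[...,2]
    m=((Z>8)&(Z<22)&(P[...,0]>500)&(P[...,0]<640)&(P[...,1]>-190)&(P[...,1]<260)).astype(np.uint8)
    n,l,st,_=cv2.connectedComponentsWithStats(m)
    for i in range(1,n):
        if st[i,4]>100: print(nm,st[i],rect(P,l==i))
cv2.imwrite('pics/w2.png',cv2.resize(np.hstack([w['img'],t['img']])[...,::-1],(800,300)))
E
```

```text
t 3.85 p [ 482.9 -324.9  105.4] yaw -166.37 tilt [ 0.006 -0.003 -1.   ] q [ 0.2   0.52  0.44  1.84 -0.29  0.83  2.6 ] F [ 1.3 -1.4 -2.7] w 23.3
w [ 391  283   95   72 3678] (array([ 563. , -133.4]), array([63.3, 81.9]), 1.17)
w [ 462  302   50   80 2303] (array([580.2, -64.1]), array([96.1, 45.1]), 25.84)
t [217 185  27  27 579] (array([579.3, 191.5]), array([80.2, 80.2]), 82.14)
t [285 186  26  27 590] (array([573.4, -31.5]), array([80.1, 80.1]), 84.23)
t [315 187  27  25 596] (array([ 572.8, -130.7]), array([79.9, 80.7]), 2.01)
```

View pics/w2.png

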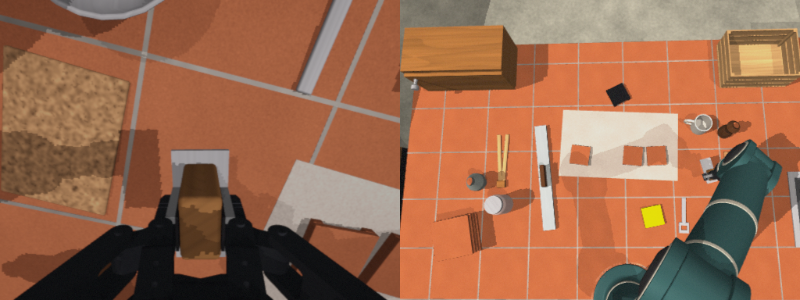

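```bash
python3 - <<'E'
from meas import *
import pickle
w=pickle.load(open('w2.pkl','rb'));P=pts(w);Z=P[...,2]
o=readout.get_obs(); print(np.array(o['ee_pos']).round(1))
hsv=cv2.cvtColor(w['img'],cv2.COLOR_RGB2HSV)
b=np.zeros(Z.shape,bool);b[185:250,215:300]=1
m=b&(hsv[...,1]<60)&(hsv[...,2]>100)&(Z>60)&(Z<110)
print(m.sum(),np.percentile(Z[m],[5,25,50,75,95]))
Rt=R.from_rotvec(o['orientation']).as_matrix(); L=(P[m]-o['ee_pos'])@Rt
print(np.percentile(L[:,0],[0,1,50,99,100]),np.percentile(L[:,1],[0,1,50,99,100]),np.percentile(L[:,2],[5,50,95]))
A=np.c_[L[:,:2],np.ones(len(L))];print(np.linalg.lstsq(A,L[:,2],rcond=None)[0])
h=np.zeros(Z.shape,bool);h[205:330,215:300]=1
m=h&(Z>105)&(Z<160)&(hsv[...,1]>90);L=(P[m]-o['ee_pos'])@Rt;print(m.sum(),np.percentile(L,[2,50,98],axis=0))
E
```

```text
[ 481.5 -323.4  101.4]
2063 [84.1811445  84.84557504 85.24853909 85.6564536  86.24425624]
[-1.22923345  0.2157077  20.72679009 28.79248065 29.17913968] [-2.19025483e+01 -2.13031649e+01  1.57614250e-02  1.99417180e+01
  2.03182979e+01] [15.1146619  16.10947811 17.17245406]
[3.16991865e-03 2.31064309e-03 1.60616572e+01]
5733 [[-17.88495329 -11.90731008 -36.99070389]
 [  9.09400847  -0.46854394 -35.47885738]
 [ 20.19406341  10.9157582   -6.80027364]]
```

```bash
cat > tip.py <<'E'
# tip.py cx,cy,yaw s,zu[,lat] ... : rows bringing blade tip to s along tile heading, underside height zu
import sys,subprocess
import numpy as np
cx,cy,yaw=[float(k) for k in sys.argv[1].split(',')]; a=np.radians(yaw); u=np.array([np.cos(a),np.sin(a)]); n=np.array([-u[1],u[0]])
out=[]
args=sys.argv[2:]
if args[-1]=='arc':
    args=args[:-1]; r=65
    for th in list(range(10,91,8)):
        t=np.radians(th); args.append(f"{40-r*np.cos(t)+8*np.sin(t)},{r*np.sin(t)+8*np.cos(t)-3}")
    for al in range(5,41,7):
        t=np.radians(al); args.append(f"{55-7*np.cos(t)+r*np.sin(t)},{r*np.cos(t)+7*np.sin(t)-3}")
for k in args:
    v=[float(x) for x in k.split(',')]+[0]; p=np.array([cx,cy])+u*(v[0]-67)+n*v[2]
    out.append(f"{p[0]:.1f},{p[1]:.1f},{v[1]+19.5:.1f},{180+yaw}")
print(subprocess.run(['python3','go.py']+out,capture_output=True,text=True).stdout)
E
python3 tip.py 572.8,-130.7,2 -55,80 -55,1.5 -25,1.5
```

```text
t 3.95 p [ 481.5 -323.4  101.4] yaw -166.34 tilt [ 0.002 -0.001 -1.   ] q [ 0.2   0.53  0.44  1.85 -0.3   0.83  2.6 ] F [-1.1 -0.3 -2.5] w 23.4
450.9,-135.0,99.5,182.0 -> [-1.48, 19.03, 0.17] [-0.001, 0.002, 0.203]
450.9,-135.0,21.0,182.0 -> [-1.46, 19.04, 8.02] [-0.001, 0.002, 0.203]
480.9,-133.9,21.0,182.0 -> [-4.4, 18.44, 8.03] [-0.001, 0.002, 0.203]
```

play_rows([
  [-1,-0.4,4.8,0.2,0,0,0.05],
  [-1,-0.7,9.5,0.2,0,0,0.1],
  [-1,-1.1,14.3,0.2,0,0,0.15],
  [-1,-1.5,19,0.2,0,0,0.203],
  [-1,-1.5,19,3,0,0,0.203],
  [-1,-1.5,19,6,0,0,0.203],
  [-1,-1.5,19,6,0,0,0.203],
  [-1,-1.5,19,6,0,0,0.203],
])

```text
time: 4.75
ee_pos: [450.1, -135.6, 40.2]
orientation: [0.054, -3.139, 0.0]
wrist_force: [0.1, -0.9, -1.3]
width: 23.3
```

```bash
python3 tip.py 572.8,-130.7,2 -55,1.5 -25,1.5
```

```text
t 4.75 p [ 450.1 -135.6   40.2] yaw -178.04 tilt [-0.002 -0.    -1.   ] q [-0.13  0.48  0.43  2.14 -0.35  0.59  2.15] F [ 0.1 -0.9 -1.3] w 23.3
450.9,-135.0,21.0,182.0 -> [-0.08, 0.06, 1.92] [-0.0, -0.002, -0.001]
480.9,-133.9,21.0,182.0 -> [-3.09, 0.07, 1.91] [-0.0, -0.002, -0.001]
```

play_rows([
  [-1,-0.1,0.1,1,0,0,0],
  [-1,-0.1,0.1,1.7,0,0,0],
  [-1,-0.1,0.1,1.9,0,0,0],
  [-1,-0.1,0.1,1.9,0,0,0],
  [-1,-0.1,0.1,1.9,0,0,0],
])

```text
time: 5.25
ee_pos: [451.8, -134.3, 21.6]
orientation: [-0.055, 3.141, 0.001]
wrist_force: [-3.8, 2.0, 7.6]
width: 23.2
```

play_rows([
  [-1,-0.7,0,0,0,0,0],
  [-1,-1.2,0,0,0,0,0],
  [-1,-1.7,0,0,0,0,0],
  [-1,-2.2,0,0,0,0,0],
  [-1,-2.6,0,0,0,0,0],
  [-1,-3,0,0,0,0,0],
  [-1,-3,0,0,0,0,0],
])

```text
time: 5.95
ee_pos: [482.0, -133.5, 21.6]
orientation: [-0.054, 3.141, -0.0]
wrist_force: [-2.2, -0.4, 4.7]
width: 23.3
```

```bash
python3 tip.py 572.8,-130.7,2  arc; python3 - <<'E'
from h import *
s=cam('scene');t=cam('top');
a=cv2.resize(s['img'][130:230,190:350],None,fx=5,fy=5,interpolation=3)
cv2.imwrite('pics/s3.png',a[...,::-1])
E
```

```text
t 5.95 p [ 482.  -133.5   21.6] yaw -178.01 tilt [ 0. -0. -1.] q [-0.12  0.55  0.4   2.07 -0.38  0.59  2.15] F [-2.2 -0.4  4.7] w 23.3
483.2,-133.8,35.7,182.0 -> [-0.12, -0.04, -1.41] [-0.0, 0.0, -0.0]
486.5,-133.7,44.2,182.0 -> [-0.45, -0.04, -2.26] [-0.0, 0.0, -0.0]
490.9,-133.6,52.2,182.0 -> [-0.89, -0.04, -3.06] [-0.0, 0.0, -0.0]
496.4,-133.4,59.5,182.0 -> [-1.44, -0.04, -3.79] [-0.0, 0.0, -0.0]
502.9,-133.1,65.9,182.0 -> [-2.1, -0.03, -4.43] [-0.0, 0.0, -0.0]
510.2,-132.9,71.4,182.0 -> [-2.83, -0.04, -4.98] [-0.0, 0.0, -0.0]
518.2,-132.6,75.9,182.0 -> [-3.63, -0.04, -5.43] [-0.0, 0.0, -0.0]
526.7,-132.3,79.1,182.0 -> [-4.48, -0.04, -5.75] [-0.0, 0.0, -0.0]
535.6,-132.0,81.2,182.0 -> [-5.37, -0.04, -5.96] [-0.0, 0.0, -0.0]
544.7,-131.7,82.0,182.0 -> [-6.28, -0.04, -6.04] [-0.0, 0.0, -0.0]
553.8,-131.4,81.5,182.0 -> [-7.19, -0.04, -5.99] [-0.0, 0.0, -0.0]
559.5,-131.2,81.9,182.0 -> [-7.76, -0.04, -6.03] [-0.0, 0.0, -0.0]
567.5,-130.9,81.5,182.0 -> [-8.56, -0.04, -5.99] [-0.0, 0.0, -0.0]
575.3,-130.6,80.2,182.0 -> [-9.34, -0.04, -5.86] [-0.0, 0.0, -0.0]
583.0,-130.3,78.0,182.0 -> [-10.11, -0.03, -5.64] [-0.0, 0.0, -0.0]
590.3,-130.1,74.8,182.0 -> [-10.84, -0.04, -5.32] [-0.0, 0.0, -0.0]
597.2,-129.8,70.8,182.0 -> [-11.53, -0.03, -4.92] [-0.0, 0.0, -0.0]
```

View pics/s3.png

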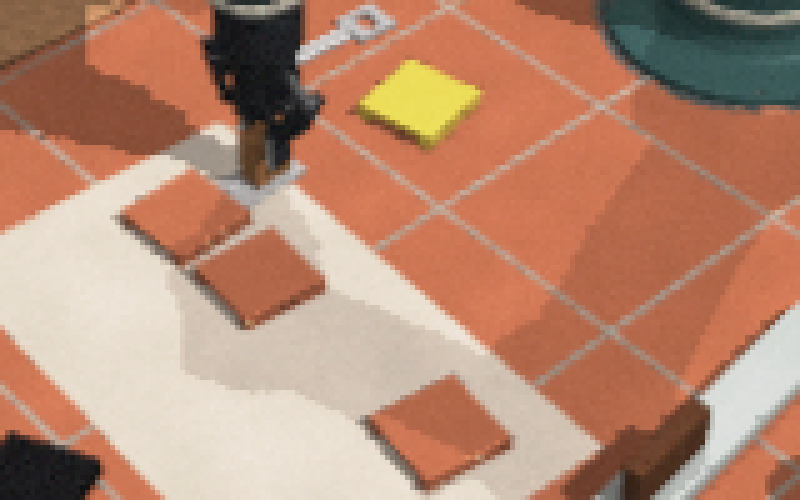

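The blade is under tile C's near edge at (245,190), and the tile has not been pushed.

play_rows([
  [-1,-0.05,0,-0.9,0,0,0],
  [-1,-0.12,0,-1.6,0,0,0],
  [-1,-0.45,0,-2.45,0,0,0],
  [-1,-0.9,0,-3.25,0,0,0],
  [-1,-1.45,0,-4.0,0,0,0],
  [-1,-2.1,0,-4.6,0,0,0],
  [-1,-2.8,0,-5.2,0,0,0],
  [-1,-2.8,0,-5.2,0,0,0],
])

```text
time: 6.85
ee_pos: [511.2, -132.1, 74.0]
orientation: [-0.056, 3.139, -0.001]
wrist_force: [0.5, 0.5, -2.2]
width: 23.4
```

```bash
python3 go.py; python3 - <<'E'
from h import *
s=cam('scene');t=cam('top');
a=cv2.resize(s['img'][130:230,190:350],None,fx=5,fy=5,interpolation=3)
cv2.imwrite('pics/s4.png',a[...,::-1])
E
```

```text
t 6.85 p [ 511.2 -132.1   74. ] yaw -177.95 tilt [ 0.002 -0.    -1.   ] q [-0.17  0.5   0.46  1.99 -0.32  0.72  2.09] F [ 0.5  0.5 -2.2] w 23.4
```

View pics/s4.png

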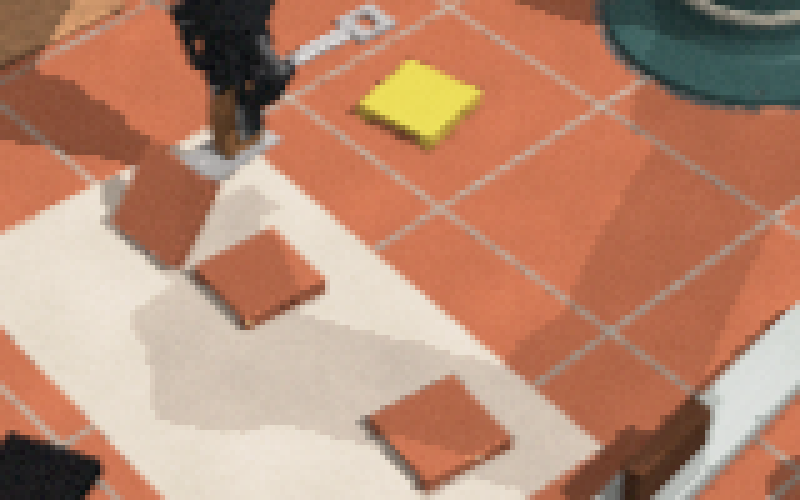

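Tile C is tipping about its far edge, around 50° up, and that edge has not slid.

play_rows([
  [-1,-0.8,0,-0.45,0,0,0],
  [-1,-1.65,0,-0.77,0,0,0],
  [-1,-2.55,0,-0.95,0,0,0],
  [-1,-3.45,0,-1.0,0,0,0],
  [-1,-4.35,0,-1.0,0,0,0],
  [-1,-4.95,0,-1.0,0,0,0],
  [-1,-5.75,0,-1.0,0,0,0],
  [-1,-6.5,0,-0.9,0,0,0],
])

```text
time: 7.75
ee_pos: [575.3, -129.9, 82.2]
orientation: [0.055, -3.141, 0.0]
wrist_force: [0.3, 0.7, -1.9]
width: 23.4
```

play_rows([
  [-1,-0.8,0,0.1,0,0,0],
  [-1,-1.4,0,0.2,0,0,0],
  [-1,-1.4,0,0.2,0,0,0],
  [-1,-1.4,0,0.2,0,0,0],
  [-1,4,0,-2,0,0,0],
  [-1,8,0,-2,0,0,0],
  [-1,11,0,-2,0,0,0],
])

```text
time: 8.45
ee_pos: [461.6, -133.9, 102.5]
orientation: [0.054, -3.141, -0.001]
wrist_force: [1.3, -0.2, -0.5]
width: 23.3
```

```bash
cat > look.py <<'E'
from meas import *
import sys
def comps(c,nm):
    P=pts(c);Z=P[...,2]
    m=((Z>5)&(Z<24)&(P[...,0]>490)&(P[...,0]<780)&(P[...,1]>-240)&(P[...,1]<280)).astype(np.uint8)
    n,l,st,_=cv2.connectedComponentsWithStats(m)
    for i in range(1,n):
        if st[i,4]>100: print(nm,st[i],rect(P,l==i),np.percentile(Z[l==i],[10,50,90]).round(1),c['img'][l==i].mean(0).round())
if __name__=='__main__':
    s=cam('scene');t=cam('top');comps(t,'top')
    a=cv2.resize(s['img'][130:240,190:350],None,fx=4,fy=4,interpolation=3)
    b=cv2.resize(t['img'][130:220,200:370],None,fx=4,fy=4,interpolation=3)[:440]
    b=cv2.resize(t['img'][120:265,190:350],None,fx=3.04,fy=3.04,interpolation=3)[:440,:]
    cv2.imwrite('pics/'+sys.argv[1],cv2.resize(np.hstack([a,b])[...,::-1],None,fx=.7,fy=.7))
E
python3 look.py l5.png; python3 tip.py 573.4,-31.5,-5.8 -55,60 -55,3
```

```text
top [313 158  26  25 493] (array([ 670. , -127.6]), array([80.3, 82.6]), 1.41) [ 6.   9.4 16. ] [214. 120.  76.]
top [217 184  27  29 594] (array([582. , 193.8]), array([87.3, 90.8]), 82.89) [11.6 15.1 18.2] [214. 122.  78.]
top [285 186  26  27 592] (array([572.7, -31.5]), array([79.9, 81.1]), 84.08) [11.3 14.6 17.9] [199. 110.  70.]
t 8.55 p [ 460.9 -133.9  102.4] yaw -178.11 tilt [-0.001  0.001 -1.   ] q [-0.2   0.38  0.5   2.09 -0.27  0.74  2.07] F [ 1.   1.2 -2.7] w 23.0
452.0,-19.2,79.5,174.2 -> [0.51, 11.49, 2.31] [0.001, -0.001, 0.134]
452.0,-19.2,22.5,174.2 -> [0.5, 11.49, 8.01] [0.001, -0.001, 0.134]
```

View pics/l5.png

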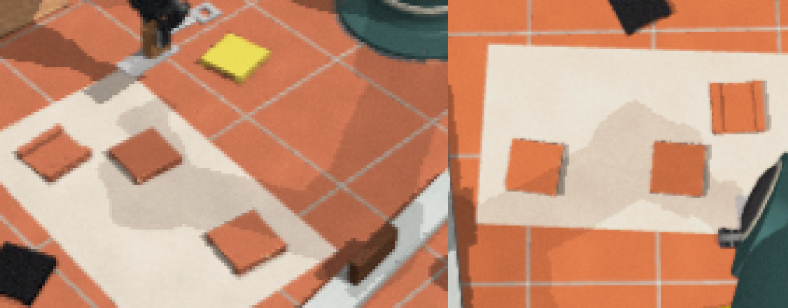

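Tile C has turned over, ribs up, at (670,-128). Tile B is next. Its heading converges on C, so once the blade is in the gap I slide it about 15 mm in +y before tipping.

play_rows([
  [-1,0.1,4.5,0.5,0,0,0.05],
  [-1,0.3,8.5,1.5,0,0,0.1],
  [-1,0.5,11.5,2.3,0,0,0.134],
  [-1,0.5,11.5,4.5,0,0,0.134],
  [-1,0.5,11.5,6.5,0,0,0.134],
  [-1,0.5,11.5,7.5,0,0,0.134],
  [-1,0.5,11.5,8.0,0,0,0.134],
  [-1,0.5,11.5,8.0,0,0,0.134],
])

```text
time: 9.35
ee_pos: [455.8, -19.3, 22.3]
orientation: [-0.156, -3.137, -0.0]
wrist_force: [-0.7, 0.0, -2.1]
width: 23.1
```

```bash
sed -i 's/19.5:/21.8:/' tip.py; python3 tip.py 573.4,-31.5,-5.8 -55,1 -5,1 -5,1,20 -25,1,15
```

```text
t 9.35 p [455.8 -19.3  22.3] yaw 174.3 tilt [-0.  0. -1.] q [-0.38  0.5   0.42  2.18 -0.38  0.54  1.8 ] F [-0.7  0.  -2.1] w 23.1
452.0,-19.2,22.8,174.2 -> [0.38, -0.03, -0.05] [0.0, -0.0, 0.002]
501.8,-24.2,22.8,174.2 -> [-4.63, -0.03, -0.05] [0.0, -0.0, 0.002]
503.8,-4.3,22.8,174.2 -> [-4.63, 1.97, -0.05] [0.0, -0.0, 0.002]
483.4,-7.3,22.8,174.2 -> [-2.63, 1.47, -0.05] [0.0, -0.0, 0.002]
```

play_rows([
  [-1,-0.8,0,0,0,0,0],
  [-1,-1.6,0,0,0,0,0],
  [-1,-2.4,0,0,0,0,0],
  [-1,-3.2,0,0,0,0,0],
  [-1,-4,0,0,0,0,0],
  [-1,-4.6,0,0,0,0,0],
  [-1,-4.6,0,0,0,0,0],
])

```text
time: 10.05
ee_pos: [502.3, -23.7, 22.2]
orientation: [0.155, 3.137, -0.0]
wrist_force: [-0.5, 0.2, -1.4]
width: 22.8
```

play_rows([
  [-1,0,0.4,0,0,0,0],
  [-1,0,0.8,0,0,0,0],
  [-1,0,1.2,0,0,0,0],
  [-1,0,1.6,0,0,0,0],
  [-1,0,2,0,0,0,0],
  [-1,0,2,0,0,0,0],
  [-1,0,1.5,0,0,0,0],
  [-1,0,1.5,0,0,0,0],
])

```text
time: 10.85
ee_pos: [502.9, -9.6, 22.3]
orientation: [0.157, 3.138, -0.001]
wrist_force: [-0.3, 0.6, -1.8]
width: 23.4
```

```bash
python3 - <<'E'
from look import *
t=cam('top');comps(t,'top')
E
python3 tip.py 573.4,-31.5,-5.8 -5,1,14.5 -25,1,15
```

```text
top [313 158  26  25 482] (array([ 669.7, -127.1]), array([79.4, 80. ]), 2.34) [ 5.9  9.8 16.3] [217. 123.  77.]
top [217 185  28  27 587] (array([579.6, 192.4]), array([82.8, 81.5]), 80.77) [12.2 15.  18. ] [204. 113.  72.]
t 10.9 p [502.9  -9.3  22.3] yaw 174.29 tilt [ 0. -0. -1.] q [-0.38  0.56  0.41  2.06 -0.39  0.6   1.77] F [ 0.1 -0.3 -2.1] w 23.5
503.2,-9.8,22.8,174.2 -> [-0.03, -0.05, -0.05] [-0.0, 0.0, 0.002]
483.4,-7.3,22.8,174.2 -> [1.96, 0.0, -0.05] [-0.0, 0.0, 0.002]
```

```bash
python3 - <<'E'
from look import *
for nm in('top','scene'):
    c=cam(nm);P=pts(c);Z=P[...,2];hsv=cv2.cvtColor(c['img'],cv2.COLOR_RGB2HSV)
    m=((Z>9)&(Z<22)&(hsv[...,1]>130)&(hsv[...,0]<15)&(P[...,0]>490)&(P[...,0]<640)&(P[...,1]>-100)&(P[...,1]<100)).astype(np.uint8)
    n,l,st,_=cv2.connectedComponentsWithStats(m)
    for i in range(1,n):
        if st[i,4]>60: print(nm,st[i],rect(P,l==i))
E
```

```text
scene [232 179  25  18 247] (array([577.2, -14.4]), array([79.3, 82.2]), 80.36)
```

play_rows([
  [-1,0.6,0,0,0,0,0],
  [-1,1.2,0,0,0,0,0],
  [-1,1.8,0,0,0,0,0],
  [-1,1.8,0,0,0,0,0],
])

```text
time: 11.4
ee_pos: [484.0, -6.7, 22.2]
orientation: [-0.155, -3.137, -0.0]
wrist_force: [1.0, -0.7, -1.6]
width: 23.1
```

play_rows([
  [-1,-0.05,0,-0.9,0,0,0],
  [-1,-0.12,0,-1.6,0,0,0],
  [-1,-0.45,0,-2.4,0,0,0],
  [-1,-0.9,0,-3.2,0,0,0],
  [-1,-1.45,0,-3.95,0,0,0],
  [-1,-2.1,0,-4.55,0,0,0],
  [-1,-2.8,0,-5.15,0,0,0],
  [-1,-2.8,0,-5.15,0,0,0],
])

```text
time: 12.2
ee_pos: [514.3, -9.7, 74.5]
orientation: [0.155, 3.136, -0.0]
wrist_force: [-0.1, 0.5, -2.7]
width: 23.4
```

play_rows([
  [-1,-0.8,0,-0.45,0,0,0],
  [-1,-1.65,0,-0.77,0,0,0],
  [-1,-2.55,0,-0.95,0,0,0],
  [-1,-3.45,0,-1.0,0,0,0],
  [-1,-4.35,0,-1.0,0,0,0],
  [-1,-4.95,0,-1.0,0,0,0],
  [-1,-5.75,0,-1.0,0,0,0],
  [-1,-6.5,0,-0.9,0,0,0],
])

```text
time: 13.0
ee_pos: [578.2, -16.0, 82.7]
orientation: [0.155, 3.138, -0.0]
wrist_force: [0.3, 0.2, -1.9]
width: 22.9
```

play_rows([
  [-1,-0.8,0,0.1,0,0,0],
  [-1,-1.4,0,0.2,0,0,0],
  [-1,-1.4,0,0.2,0,0,0],
  [-1,-1.4,0,0.2,0,0,0],
  [-1,4,0,-2,0,0,0],
  [-1,8,0,-2,0,0,0],
  [-1,11,0,-2,0,0,0],
])

```text
time: 13.7
ee_pos: [465.0, -4.9, 102.8]
orientation: [-0.155, -3.137, -0.001]
wrist_force: [0.1, 0.7, -1.6]
width: 23.2
```

```bash
python3 look.py l6.png; python3 tip.py 579.4,191.8,-8.3 -55,60 -55,1 -25,1
```

```text
top [283 158  27  27 477] (array([668.4, -30.1]), array([82.3, 80.9]), 79.68) [ 5.9  9.5 16.6] [215. 121.  77.]
top [313 158  26  25 496] (array([ 671.2, -126.3]), array([82.5, 81.7]), 2.26) [ 6.   9.4 16.5] [215. 121.  76.]
top [216 185  29  28 591] (array([578.3, 190.6]), array([87.8, 86. ]), 77.69) [11.7 15.  18.3] [200. 112.  72.]
t 13.8 p [464.3  -4.5 102.8] yaw 174.36 tilt [-0.002  0.002 -1.   ] q [-0.5   0.35  0.52  2.12 -0.26  0.73  1.66] F [ 2.   0.8 -3.3] w 23.5
458.7,209.4,81.8,171.7 -> [2.66, 21.23, 2.13] [0.001, -0.002, 0.046]
458.7,209.4,22.8,171.7 -> [2.64, 21.22, 8.03] [0.001, -0.002, 0.046]
488.4,205.1,22.8,171.7 -> [-0.35, 21.09, 8.02] [0.001, -0.002, 0.046]
```

View pics/l6.png

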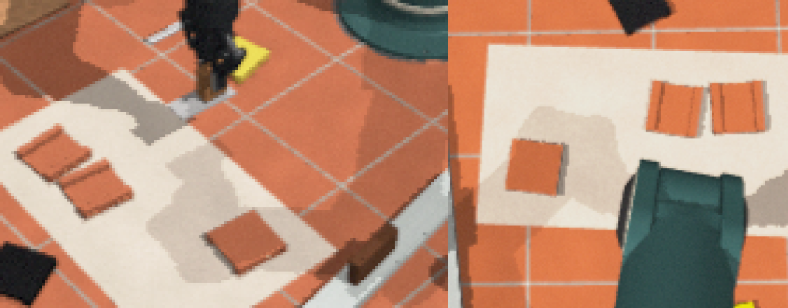

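Tiles B and C are both ribs up. Now tile A.

play_rows([
  [-1,0.6,4.8,0.5,0,0,0.015],
  [-1,1.2,9.6,1,0,0,0.03],
  [-1,1.8,14.4,1.5,0,0,0.046],
  [-1,2.3,18,2.1,0,0,0.046],
  [-1,2.65,21.2,3.5,0,0,0.046],
  [-1,2.65,21.2,6,0,0,0.046],
  [-1,2.65,21.2,7.5,0,0,0.046],
  [-1,2.65,21.2,8.0,0,0,0.046],
])

```text
time: 14.6
ee_pos: [462.1, 207.4, 21.5]
orientation: [-0.228, -3.131, 0.003]
wrist_force: [-21.7, -5.0, 77.0]
width: 23.4
```

```bash
python3 tip.py 579.4,191.8,-8.3 -55,1 -25,1; python3 - <<'E'
from look import *
comps(cam('top'),'top')
E
```

```text
t 14.6 p [462.1 207.4  21.5] yaw 171.66 tilt [-0.002 -0.002 -1.   ] q [-0.8   0.56  0.39  2.05 -0.36  0.6   1.27] F [-21.7  -5.   77. ] w 23.4
458.7,209.4,22.8,171.7 -> [0.36, 0.15, -0.13] [-0.002, -0.002, -0.001]
488.4,205.1,22.8,171.7 -> [-2.64, 0.16, -0.14] [-0.002, -0.002, -0.001]

top [312 157  27  27 501] (array([ 670., -127.]), array([85.6, 84.9]), 3.41) [ 5.9  9.3 16.4] [216. 122.  78.]
top [283 158  27  27 496] (array([669.5, -29.6]), array([81.4, 82.1]), 80.13) [ 5.8  9.2 16.5] [216. 122.  77.]
top [218 185  28  27 489] (array([579.8, 188.6]), array([88.9, 80.1]), 79.39) [11.6 15.  18.1] [220. 125.  79.]
```

play_rows([
  [-1,0.3,0.1,-0.2,0,0,0],
  [-1,0.3,0.1,-0.2,0,0,0],
  [-1,0.3,0.1,-0.2,0,0,0],
])

```text
time: 14.95
ee_pos: [460.2, 209.7, 25.3]
orientation: [0.228, 3.133, 0.001]
wrist_force: [0.2, 0.1, -1.5]
width: 23.4
```

```bash
python3 tip.py 579.4,191.8,-8.3 -55,1 -25,1; python3 - <<'E'
from meas import *
w=cam('wrist');o=readout.get_obs();P=pts(w);Z=P[...,2];hsv=cv2.cvtColor(w['img'],cv2.COLOR_RGB2HSV)
b=np.zeros(Z.shape,bool);b[185:250,215:300]=1
Rt=R.from_rotvec(o['orientation']).as_matrix(); L=(P-o['ee_pos'])@Rt
m=b&(hsv[...,1]<60)&(hsv[...,2]>100)&(L[...,2]>5)&(L[...,2]<25);q=L[m]
print(m.sum(),np.percentile(q,[1,50,99],axis=0).round(1)); print(np.linalg.lstsq(np.c_[q[:,:2],np.ones(len(q))],q[:,2],rcond=None)[0])
h=np.zeros(Z.shape,bool);h[205:330,215:300]=1
m=h&(L[...,2]<-30)&(L[...,2]>-45)&(hsv[...,1]>90);print(m.sum(),np.percentile(L[m],[2,50,98],axis=0))
E
```

```text
t 14.95 p [460.2 209.7  25.3] yaw 171.68 tilt [ 0.001  0.    -1.   ] q [-0.81  0.55  0.39  2.06 -0.36  0.6   1.26] F [ 0.2  0.1 -1.5] w 23.4
458.7,209.4,22.8,171.7 -> [0.15, -0.05, 0.25] [0.0, 0.001, -0.0]
488.4,205.1,22.8,171.7 -> [-2.86, -0.05, 0.25] [0.0, 0.001, -0.0]

2209 [[  0.4 -21.   16.2]
 [ 21.7  -0.6  17.6]
 [ 30.3  20.5  24. ]]
[ 2.39926117e-02 -3.85540021e-03  1.73241843e+01]
4349 [[-17.68458618 -11.41082353 -35.48560513]
 [  3.67617132  -0.0673795  -34.27095854]
 [ 20.35429558  11.2337625  -31.27889278]]
```

The 77 N spike came from descending too fast onto the bench. The grip on the lifter still measures the same, so I continue gently.

play_rows([
  [-1,0,0,0.25,0,0,0],
  [-1,-0.5,0,0.25,0,0,0],
  [-1,-1,0,0.25,0,0,0],
  [-1,-1.5,0,0.25,0,0,0],
  [-1,-2,0,0.25,0,0,0],
  [-1,-2.5,0,0.25,0,0,0],
  [-1,-2.9,0,0.25,0,0,0],
  [-1,-2.9,0,0.25,0,0,0],
])

```text
time: 15.8
ee_pos: [489.1, 205.5, 22.2]
orientation: [0.228, 3.133, -0.0]
wrist_force: [0.3, -0.6, -1.8]
width: 23.3
```

```bash
python3 tip.py 579.4,191.8,-8.3 -25,1; python3 - <<'E'
from look import *
comps(cam('top'),'top')
E
```

```text
t 15.8 p [489.1 205.5  22.2] yaw 171.68 tilt [ 0. -0. -1.] q [-0.77  0.59  0.39  2.   -0.37  0.63  1.29] F [ 0.3 -0.6 -1.8] w 23.3
488.4,205.1,22.8,171.7 -> [0.07, -0.05, -0.06] [-0.0, 0.0, -0.0]

top [283 158  27  27 482] (array([667.3, -29.5]), array([82. , 81.8]), 81.3) [ 5.8  9.  16.4] [217. 123.  78.]
top [313 158  27  25 492] (array([ 670.4, -127.1]), array([80.4, 83.1]), 2.43) [ 6.   9.  16.4] [215. 121.  76.]
top [219 185  25  27 294] (array([579.6, 191.6]), array([80.4, 79.7]), 81.9) [12.  14.7 17.8] [220. 125.  79.]
```

Tile A has not moved and the blade is in its gap, so I tip it now.

play_rows([
  [-1,-0.05,0,-0.9,0,0,0],
  [-1,-0.12,0,-1.6,0,0,0],
  [-1,-0.45,0,-2.4,0,0,0],
  [-1,-0.9,0,-3.2,0,0,0],
  [-1,-1.45,0,-3.95,0,0,0],
  [-1,-2.1,0,-4.55,0,0,0],
  [-1,-2.8,0,-5.15,0,0,0],
  [-1,-2.8,0,-5.15,0,0,0],
])

```text
time: 16.65
ee_pos: [517.7, 201.4, 74.5]
orientation: [0.228, 3.132, 0.001]
wrist_force: [-0.1, 0.1, -2.3]
width: 23.1
```

play_rows([
  [-1,-0.8,0,-0.45,0,0,0],
  [-1,-1.65,0,-0.77,0,0,0],
  [-1,-2.55,0,-0.95,0,0,0],
  [-1,-3.45,0,-1.0,0,0,0],
  [-1,-4.35,0,-1.0,0,0,0],
  [-1,-4.95,0,-1.0,0,0,0],
  [-1,-5.75,0,-1.0,0,0,0],
  [-1,-6.5,0,-0.9,0,0,0],
])

```text
time: 17.45
ee_pos: [581.2, 192.2, 82.7]
orientation: [0.227, 3.133, -0.0]
wrist_force: [0.3, 0.4, -1.3]
width: 23.4
```

play_rows([
  [-1,-0.8,0,0.1,0,0,0],
  [-1,-1.4,0,0.2,0,0,0],
  [-1,-1.4,0,0.2,0,0,0],
  [-1,-1.4,0,0.2,0,0,0],
  [-1,4,0,-2,0,0,0],
  [-1,8,0,-2,0,0,0],
  [-1,11,0,-2,0,0,0],
])

```text
time: 18.15
ee_pos: [468.7, 208.7, 103.0]
orientation: [-0.225, -3.132, -0.001]
wrist_force: [0.3, -0.2, -2.3]
width: 22.9
```

```bash
python3 - <<'E'
from look import *
import pickle
t=cam('top');comps(t,'top');P=pts(t)
hsv=cv2.cvtColor(t['img'],cv2.COLOR_RGB2HSV)
m=((P[...,2]>2.5)&(P[...,2]<10)&(P[...,0]>380)&(P[...,0]<620)&(P[...,1]<-370)&(P[...,1]>-570)).astype(np.uint8)
n,l,st,_=cv2.connectedComponentsWithStats(m);i=1+st[1:,4].argmax();print(st[i],rect(P,l==i),np.median(P[...,2][l==i]))
E
python3 go.py 400,0,130,185 495,-450,130,180
```

```text
top [221 157  28  28 494] (array([674.6, 173.9]), array([88.8, 86.1]), 82.99) [ 5.7  9.6 16.5] [213. 121.  77.]
top [283 158  27  28 484] (array([665.8, -29.7]), array([82.5, 85.8]), 80.46) [ 5.8  9.3 16.3] [216. 122.  78.]
top [313 158  27  25 489] (array([ 672.1, -128.2]), array([84.7, 83. ]), 2.48) [ 5.8  9.6 16.2] [213. 119.  76.]
[ 414  193   42   53 1577] (array([ 504.7, -470.3]), array([127.2, 169.2]), 89.01) 5.507678080976348
t 18.2 p [465.1 209.5 102.4] yaw 171.87 tilt [-0.004  0.001 -1.   ] q [-0.86  0.42  0.46  2.02 -0.27  0.77  1.19] F [-0.8  3.1 -2.6] w 23.3
400,0,130,185 -> [3.5, -21.66, -2.75] [0.001, -0.004, -0.229]
495,-450,130,180 -> [-12.27, -64.86, -2.82] [0.001, -0.004, -0.142]
```

play_rows([
  [-1,-0.8,-4.8,-1.5,0,0,0],
  [-1,-1.6,-9.5,-2,0,0,0],
  [-1,-2.5,-14.2,-2,0,0,0],
  [-1,-3.3,-19,-2,0,0,0],
  [-1,-4.1,-23.8,-2,0,0,0],
  [-1,-4.9,-28.5,-2,0,0,0],
  [-1,-5.7,-33.3,-2,0,0,0],
  [-1,-5.7,-33.3,-2,0,0,0],
])

```text
time: 19.0
ee_pos: [479.2, -136.1, 123.3]
orientation: [0.24, 3.131, -0.003]
wrist_force: [-0.5, 1.0, -2.8]
width: 23.7
```

```bash
python3 go.py 485,-467,110,172
```

```text
t 19.0 p [ 479.2 -136.1  123.3] yaw 171.24 tilt [ 0.001 -0.002 -1.   ] q [-0.27  0.38  0.58  2.04 -0.29  0.8   1.9 ] F [-0.5  1.  -2.8] w 23.7
485,-467,110,172 -> [-5.61, -32.61, 1.41] [-0.002, 0.001, -0.013]
```

play_rows([
  [-1,-0.8,-4.8,0.2,0,0,0],
  [-1,-1.6,-9.5,0.4,0,0,0],
  [-1,-2.4,-14.2,0.6,0,0,0],
  [-1,-3.2,-19,0.8,0,0,0],
  [-1,-4,-23.6,1,0,0,0],
  [-1,-4.8,-28,1.2,0,0,0],
  [-1,-5.6,-32.6,1.4,0,0,0],
  [-1,-5.6,-32.6,1.4,0,0,0],
])

```text
time: 19.8
ee_pos: [485.8, -466.2, 108.5]
orientation: [-0.236, -3.132, 0.005]
wrist_force: [-0.9, 1.6, -1.4]
width: 23.4
```

```bash
python3 go.py 485,-467,32,172 485,-467,28,172;  python3 - <<'E'
from look import *
w=cam('wrist'); save(w,'w7.png',s=1.2)
E
```

```text
t 19.8 p [ 485.8 -466.2  108.5] yaw 171.38 tilt [-0.001 -0.003 -1.   ] q [ 0.34  0.69  0.55  1.59 -0.41  0.97  2.45] F [-0.9  1.6 -1.4] w 23.4
485,-467,32,172 -> [0.06, -0.06, 7.65] [-0.003, -0.001, -0.011]
485,-467,28,172 -> [0.06, -0.06, 8.05] [-0.003, -0.001, -0.011]
```

View pics/w7.png

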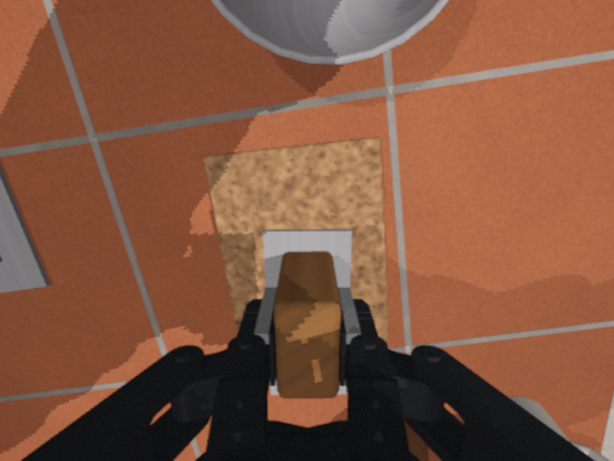

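The lifter hangs over the mat. I lower it gently.

play_rows([
  [-1,0,0,3,0,0,-0.01],
  [-1,0,0,5.5,0,0,-0.01],
  [-1,0,0,7,0,0,-0.01],
  [-1,0,0,7.6,0,0,-0.01],
  [-1,0,0,7.85,0,0,-0.01],
  [-1,0,0,7.95,0,0,-0.01],
  [-1,0,0,8.0,0,0,-0.01],
  [-1,0,0,8.0,0,0,-0.01],
])

```text
time: 20.65
ee_pos: [488.8, -460.5, 29.5]
orientation: [0.211, 3.134, -0.001]
wrist_force: [0.4, -0.0, -2.8]
width: 23.1
```

play_rows([
  [-1,0,0,0.05,0,0,0],
  [-1,0,0,0.08,0,0,0],
  [-1,0,0,0.08,0,0,0],
])

```text
time: 20.95
ee_pos: [488.5, -460.3, 28.0]
orientation: [0.212, 3.134, -0.0]
wrist_force: [-0.8, 0.5, -2.3]
width: 23.2
```

play_rows([
  [-1,0,0,0.05,0,0,0],
  [-1,0,0,0.1,0,0,0],
  [-1,0,0,0.1,0,0,0],
])

```text
time: 21.25
ee_pos: [488.5, -460.3, 27.7]
orientation: [0.212, 3.134, 0.0]
wrist_force: [-4.1, 4.6, 9.1]
width: 23.3
```

```bash
python3 go.py
```

```text
t 21.25 p [ 488.5 -460.3   27.7] yaw 172.28 tilt [ 0.  0. -1.] q [ 0.37  0.79  0.49  1.63 -0.47  0.84  2.49] F [-4.1  4.6  9.1] w 23.3
```

play_rows([
  [0.3,0,0,-0.05,0,0,0],
  [1,0,0,-0.05,0,0,0],
  [1,0,0,-0.05,0,0,0],
  [1,0,0,-0.05,0,0,0],
  [1,0,0,-3,0,0,0],
  [1,0,0,-7,0,0,0],
  [1,0,0,-12,0,0,0],
  [1,0,0,-17,0,0,0],
])

```text
time: 22.05
ee_pos: [488.1, -460.0, 198.6]
orientation: [-0.212, -3.134, -0.0]
wrist_force: [0.6, 0.2, 0.0]
width: 85.6
```

```bash
python3 go.py 480,-100,230,185 ; python3 - <<'E'
from look import *
w=cam('wrist'); P=pts(w);Z=P[...,2]
cv2.imwrite('pics/w8.png',cv2.resize(w['img'][...,::-1],(512,384)))
m=(Z>50)&(Z<72)&(P[...,0]>440)&(P[...,0]<540)&(P[...,1]<-430)&(P[...,1]>-510);print(rect(P,m),np.percentile(Z[m],[5,50,95]))
t=cam('top'); comps(t,'top'); P=pts(t);Z=P[...,2]
m=((Z>9)&(Z<80)&(P[...,1]>270)&(P[...,1]<400)&(P[...,0]<780)&(P[...,0]>250)).astype(np.uint8)
n,l,st,_=cv2.connectedComponentsWithStats(m);i=1+st[1:,4].argmax();print(st[i],rect(P,l==i))
g=(l==i)&(Z>50);print(rect(P,g),np.median(Z[g])); g=(l==i)&(Z<30);print(rect(P,g),np.median(Z[g]))
E
```

```text
t 22.05 p [ 488.1 -460.   198.6] yaw 172.27 tilt [-0.001  0.    -1.   ] q [ 0.31  0.59  0.6   1.54 -0.36  1.12  2.41] F [0.6 0.2 0. ] w 85.6
480,-100,230,185 -> [5.65, 35.57, -3.13] [0.0, -0.001, -0.222]
(array([ 488.8, -460.9]), array([23.5, 41.5]), 82.71) [59.10383404 61.82580095 63.05742691]
top [290 155  50  28 958] (array([674.2, -90.5]), array([159.7,  84.6]), 83.19) [ 5.9  9.4 16.3] [198. 108.  68.]
top [221 157  28  27 513] (array([676.3, 178.8]), array([83.8, 84.5]), 81.55) [ 5.9  9.6 16.3] [203. 113.  72.]
[ 172  160   28  136 2099] (array([490.3, 339.1]), array([439.8,  51.9]), 6.46)
(array([489.7, 338.7]), array([89.1, 19.1]), 6.3) 59.28317465144676
(array([490.3, 339.1]), array([439.8,  51.9]), 6.46) 18.16456542951994
```

View pics/w8.png

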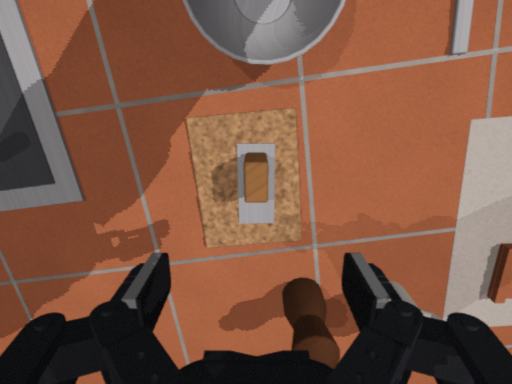

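The lifter is released and stands on the mat: handle at (257,178), blade wholly on the cork. The top view shows tile B now touching C at y≈-90, so B was knocked about 15 mm. The straightedge's squaring push can take that up. Next I fetch the straightedge.

play_rows([
  [1,0.6,4.8,0,0,0,-0.03],
  [1,1.2,9.6,0,0,0,-0.06],
  [1,1.8,14.4,0,0,0,-0.09],
  [1,2.4,19.2,0,0,0,-0.12],
  [1,3.1,24,0,0,0,-0.15],
  [1,3.7,28.8,0,0,0,-0.18],
  [1,4.4,33.6,0,0,0,-0.21],
  [1,5,38.4,0,0,0,-0.24],
])

```text
time: 22.95
ee_pos: [490.1, -71.1, 197.1]
orientation: [-0.167, 3.137, 0.0]
wrist_force: [1.8, -0.7, 0.4]
width: 85.5
```

```bash
python3 go.py 489.7,270,200,186.45
```

```text
t 22.95 p [490.1 -71.1 197.1] yaw -173.91 tilt [ 0.001  0.    -1.   ] q [-0.36  0.24  0.51  1.98 -0.15  0.95  1.9 ] F [ 1.8 -0.7  0.4] w 85.5
489.7,270,200,186.45 -> [-3.58, 33.92, -0.29] [0.0, 0.001, -0.006]
```

play_rows([
  [1,-0.5,4.9,0,0,0,-0.006],
  [1,-1,9.8,0,0,0,-0.006],
  [1,-1.5,14.7,0,0,0,-0.006],
  [1,-2,19.6,0,0,0,-0.006],
  [1,-2.6,24.5,0,0,0,-0.006],
  [1,-3.1,29.3,0,0,0,-0.006],
  [1,-3.6,33.9,0,0,0,-0.006],
  [1,-3.6,33.9,0,0,0,-0.006],
])

```text
time: 23.75
ee_pos: [489.3, 274.3, 196.5]
orientation: [0.186, -3.136, -0.002]
wrist_force: [-0.9, -0.4, 0.1]
width: 85.2
```

```bash
python3 - <<'E'
from look import *
w=cam('wrist'); P=pts(w);Z=P[...,2]
m=(Z>50)&(Z<72)&(P[...,0]>420)&(P[...,0]<560)&(P[...,1]<400)&(P[...,1]>290);print(m.sum(),rect(P,m),np.percentile(Z[m],[5,50,95]))
E
python3 go.py 489.7,338.7,120,186.45 489.7,338.7,28,186.45
```

```text
1741 (array([489.4, 337.5]), array([89.2, 18.4]), 6.39) [54.43263225 60.66367079 62.02624082]
t 23.8 p [489.9 270.9 196.4] yaw -173.37 tilt [-0.  0. -1.] q [-0.82  0.35  0.32  1.82 -0.13  0.99  1.24] F [-0.1 -1.5 -0.4] w 85.2
489.7,338.7,120,186.45 -> [-0.76, 6.74, 7.65] [0.0, -0.0, 0.003]
489.7,338.7,28,186.45 -> [-0.77, 6.74, 16.85] [0.0, -0.0, 0.003]
```

play_rows([
  [1,-0.4,3.5,2,0,0,0.003],
  [1,-0.76,6.7,5,0,0,0.003],
  [1,-0.76,6.7,7,0,0,0.003],
  [1,-0.76,6.7,10,0,0,0.003],
  [1,-0.76,6.7,13,0,0,0.003],
  [1,-0.76,6.7,15.5,0,0,0.003],
  [1,-0.76,6.7,16.6,0,0,0.003],
  [1,-0.76,6.7,16.8,0,0,0.003],
])

```text
time: 24.6
ee_pos: [490.7, 334.3, 28.1]
orientation: [0.168, -3.136, 0.002]
wrist_force: [0.2, -0.2, 1.1]
width: 85.1
```

play_rows([
  [-1,0,0,0,0,0,0],
  [-1,0,0,0,0,0,0],
  [-1,0,0,0,0,0,0],
  [-1,0,0,0,0,0,0],
  [-1,0,0,0,0,0,0],
  [-1,0,0,0,0,0,0],
  [-1,0,0,0,0,0,0],
])

```text
time: 25.3
ee_pos: [491.1, 335.7, 29.6]
orientation: [-0.17, 3.136, 0.001]
wrist_force: [-2.2, -0.2, 7.8]
width: 17.2
```

```bash
python3 go.py 585,30,100,90; python3 - <<'E'
from look import *
t=cam('top'); comps(t,'top')
import pickle; pickle.dump(t,open('t9.pkl','wb'))
save(t,'t9.png',(185,140,355,250),4)
E
```

```text
t 25.3 p [491.1 335.7  29.6] yaw -173.78 tilt [ 0.001  0.001 -1.   ] q [-0.83  0.63  0.24  1.83 -0.22  0.7   1.21] F [-2.2 -0.2  7.8] w 17.2
585,30,100,90 -> [-6.03, -31.4, -7.06] [0.001, 0.0, 1.679]
top [221 156  28  28 501] (array([676.8, 178.2]), array([82.9, 85. ]), 80.82) [ 6.   9.7 16.7] [215. 122.  77.]
top [290 156  50  27 945] (array([675.1, -90.1]), array([160.7,  83.5]), 86.01) [ 5.8  9.3 16.8] [217. 122.  76.]
```

View pics/t9.png

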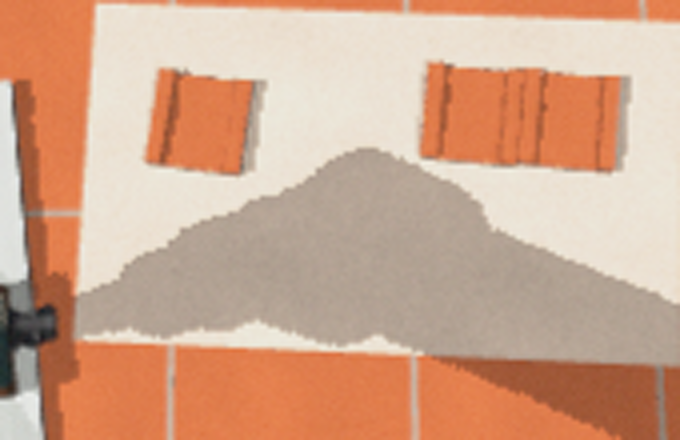

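Tile A is alone at (205,120). B and C are side by side, touching, at (470-570,118). All show their ribs. I lift the straightedge and turn it across.

play_rows([
  [-1,0,0,-1.5,0,0,0],
  [-1,0,0,-5,0,0,0],
  [-1,0,-2,-8,0,0,0.1],
  [-1,0,-5,-8,0,0,0.24],
  [-1,0,-9,-8,0,0,0.38],
  [-1,0,-13,-8,0,0,0.52],
  [-1,0,-17,-8,0,0,0.66],
  [-1,0,-17,-8,0,0,0.66],
])

```text
time: 26.15
ee_pos: [509.6, 160.5, 109.9]
orientation: [0.874, 3.017, -0.002]
wrist_force: [-0.2, 1.1, -5.3]
width: 17.4
```

```bash
python3 go.py 575,26,100,90
```

```text
t 26.15 p [509.6 160.5 109.9] yaw 147.69 tilt [ 0.    -0.002 -1.   ] q [-0.75  0.45  0.48  1.96 -0.28  0.8   0.89] F [-0.2  1.1 -5.3] w 17.4
575,26,100,90 -> [-12.72, -7.87, 1.01] [-0.001, 0.002, 1.007]
```

play_rows([
  [-1,-2,-1.2,0,0,0,0.14],
  [-1,-4,-2.4,0,0,0,0.28],
  [-1,-6,-3.6,0,0,0,0.42],
  [-1,-8,-4.8,0,0,0,0.56],
  [-1,-10,-6,0,0,0,0.7],
  [-1,-11.5,-7.2,0,0,0,0.84],
  [-1,-12.7,-7.9,0,0,0,0.98],
  [-1,-12.7,-7.9,0,0,0,1.007],
])

```text
time: 26.95
ee_pos: [576.3, 30.7, 109.6]
orientation: [2.215, 2.227, -0.0]
wrist_force: [-0.0, -0.1, -4.1]
width: 17.1
```

```bash
python3 go.py 575,26,30,90; python3 - <<'E'
from look import *
t=cam('top'); comps(t,'top'); P=pts(t); o=readout.get_obs()
Z=P[...,2];hsv=cv2.cvtColor(t['img'],cv2.COLOR_RGB2HSV)
m=(Z>60)&(Z<110)&(hsv[...,1]<45)&(abs(P[...,0]-575)<50)&(P[...,1]>-230)&(P[...,1]<280)
print(m.sum(),rect(P,m),np.median(Z[m])); q=P[m];
for a,b in((-200,-100),(150,240)):
    k=(q[:,1]>a)&(q[:,1]<b);print(k.sum(),np.median(q[k],0))
E
```

```text
t 26.95 p [576.3  30.7 109.6] yaw 90.3 tilt [ 0.    -0.001 -1.   ] q [-0.65  0.58  0.72  1.86 -0.48  0.89  0.31] F [-0.  -0.1 -4.1] w 17.1
575,26,30,90 -> [-0.46, -0.13, 7.96] [0.0, 0.001, 0.005]
top [221 157  28  27 485] (array([675.7, 178.1]), array([88. , 82.7]), 81.3) [ 6.2  9.3 16.9] [201. 112.  72.]
top [311 157  30  26 538] (array([ 671.7, -127.1]), array([94.9, 82.5]), 85.48) [ 6.  10.6 16.6] [181. 103.  66.]
1444 (array([575.9,  32.2]), array([ 50.6, 438.9]), 0.34) 97.54465995202588
485 [ 575.54938424 -143.3195809    97.37279053]
493 [573.75929619 195.0732986   97.70379418]
```

play_rows([
  [-1,-0.4,0,2,0,0,0],
  [-1,-0.4,0,4.5,0,0,0],
  [-1,-0.4,0,6.5,0,0,0],
  [-1,-0.4,0,7.4,0,0,0],
  [-1,-0.4,0,7.8,0,0,0],
  [-1,-0.4,0,7.9,0,0,0],
  [-1,-0.4,0,7.9,0,0,0],
])

```text
time: 27.7
ee_pos: [576.4, 28.7, 30.7]
orientation: [2.207, 2.235, 0.001]
wrist_force: [-0.1, -0.4, -4.5]
width: 16.9
```

```bash
python3 go.py 600,26,30,90 635,26,30,90; python3 - <<'E'
from look import *
s=cam('scene');t=cam('top'); comps(t,'top')
a=cv2.resize(s['img'][130:240,190:350],None,fx=5,fy=5,interpolation=3);cv2.imwrite('pics/s10.png',a[...,::-1])
E
```

```text
t 27.7 p [576.4  28.7  30.7] yaw 90.73 tilt [ 0.001  0.    -1.   ] q [-0.57  0.69  0.63  1.88 -0.58  0.75  0.39] F [-0.1 -0.4 -4.5] w 16.9
600,26,30,90 -> [-0.3, 2.36, 0.07] [0.001, -0.0, 0.013]
635,26,30,90 -> [-0.34, 5.86, 0.07] [0.001, -0.0, 0.013]
top [292 155  50  29 691] (array([674.7, -94.7]), array([166.9,  84. ]), 83.06) [ 5.9  9.8 16.2] [193. 110.  70.]
top [221 157  28  27 505] (array([677.4, 179.1]), array([89.9, 85.7]), 80.13) [ 6.1  9.2 16.5] [203. 114.  74.]
top [297 189  50  17 681] (array([ 579.4, -108.6]), array([ 53.5, 160.8]), 0.22) [15.2 18.5 21.6] [200. 202. 197.]
top [213 190  38  19 506] (array([574.2, 186.4]), array([ 58.2, 126.6]), 5.45) [16.  19.1 22.4] [218. 220. 215.]
```

View pics/s10.png

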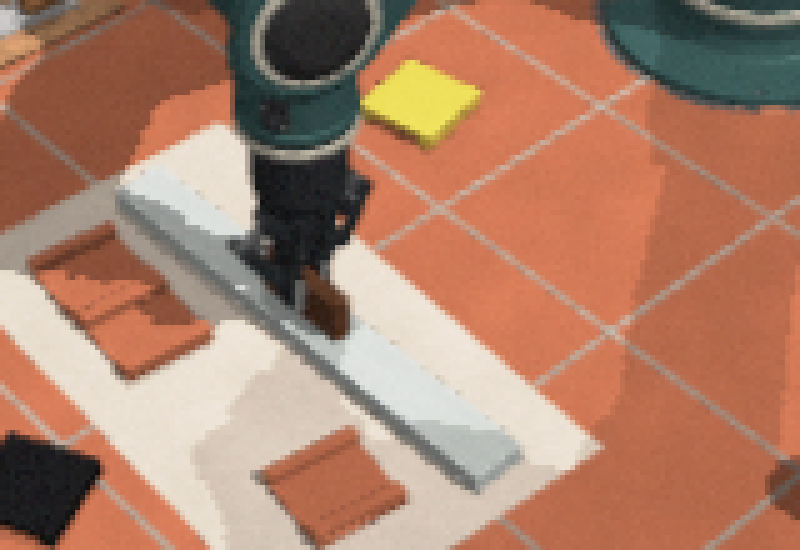

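play_rows([
  [-1,-0.05,0.8,0,0,0,0.012],
  [-1,-0.1,1.6,0,0,0,0.012],
  [-1,-0.15,2.3,0,0,0,0.012],
  [-1,-0.2,2.8,0,0,0,0.012],
  [-1,-0.2,3.3,0,0,0,0.012],
  [-1,-0.2,3.8,0,0,0,0.012],
  [-1,-0.2,4.2,0,0,0,0.012],
  [-1,-0.2,4.6,0,0,0,0.012],
])

```text
time: 28.6
ee_pos: [622.1, 27.0, 29.8]
orientation: [-2.221, -2.221, 0.0]
wrist_force: [-1.2, -0.2, -4.7]
width: 17.0
```

play_rows([
  [-1,0,0.4,0,0,0,0],
  [-1,0,0.8,0,0,0,0],
  [-1,0,1.2,0,0,0,0],
  [-1,0,1.6,0,0,0,0],
  [-1,0,2.0,0,0,0,0],
  [-1,0,2.3,0,0,0,0],
  [-1,0,2.3,0,0,0,0],
  [-1,0,2.3,0,0,0,0],
])

```text
time: 29.4
ee_pos: [645.2, 26.9, 30.0]
orientation: [2.221, 2.221, 0.0]
wrist_force: [0.2, -0.6, -5.7]
width: 16.6
```

```bash
python3 go.py; python3 - <<'E'
from look import *
t=cam('top');P=pts(t)
a=cv2.resize(t['img'][130:220,195:365],None,fx=4.7,fy=4.7,interpolation=3);cv2.imwrite('pics/t11.png',a[...,::-1])
E
```

```text
t 29.4 p [645.2  26.9  30. ] yaw 90.0 tilt [ 0. -0. -1.] q [-0.52  0.79  0.62  1.7  -0.58  0.84  0.36] F [ 0.2 -0.6 -5.7] w 16.6
```

View pics/t11.png

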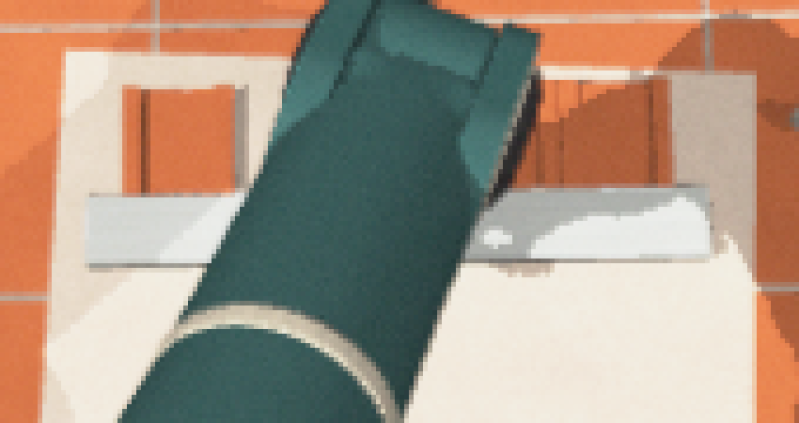

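play_rows([
  [-1,0,0,0.03,0,0,0],
  [-1,0,0,0.06,0,0,0],
  [-1,0,0,0.06,0,0,0],
])

```text
time: 29.75
ee_pos: [645.1, 27.0, 29.6]
orientation: [2.221, 2.221, 0.0]
wrist_force: [-2.0, -0.1, 2.0]
width: 17.5
```

play_rows([
  [-1,0,0.1,0,0,0,0],
  [-1,0,0.2,0,0,0,0],
  [-1,0,0.3,0,0,0,0],
  [-1,0,0.3,0,0,0,0],
  [-0.4,0,0.3,0,0,0,0],
  [0,0,0.3,0,0,0,0],
  [0.3,0,0.3,0,0,0,0],
  [0.3,0,0.3,0,0,0,0],
])

```text
time: 30.55
ee_pos: [648.2, 27.0, 29.4]
orientation: [2.221, 2.221, 0.0]
wrist_force: [0.0, 0.5, -1.3]
width: 55.5
```

play_rows([
  [0.3,0,0,0,0,0,0],
  [0.3,0,0,-2,0,0,0],
  [0.3,0,0,-6,0,0,0],
  [0.3,0,0,-11,0,0,0],
  [0.3,0,0,-16,0,0,0],
  [0.3,0,-5,-18,0,0,0],
  [0.3,0,-10,-18,0,0,0],
  [0.3,0,-15,-18,0,0,0],
])

```text
time: 31.35
ee_pos: [500.1, 26.8, 209.4]
orientation: [2.221, 2.221, 0.001]
wrist_force: [1.3, 0.6, 2.1]
width: 55.5
```

```bash
python3 go.py 400,300,230,120
```

```text
t 31.35 p [500.1  26.8 209.4] yaw 90.0 tilt [ 0.001  0.    -1.   ] q [-0.84  0.3   0.86  1.96 -0.27  1.    0.15] F [1.3 0.6 2.1] w 55.5
400,300,230,120 -> [27.32, -10.0, -2.06] [0.001, -0.0, -0.524]
```

play_rows([
  [0.3,3.4,-1.5,0,0,0,0],
  [0.3,6.8,-3,0,0,0,0],
  [0.3,10,-4.5,0,0,0,0],
  [0.3,13.5,-6,0,0,0,0],
  [0.3,17,-7,0,0,0,0],
  [0.3,20.5,-8,0,0,0,0],
  [0.3,24,-9,0,0,0,0],
  [0.3,27,-10,0,0,0,0],
])

```text
time: 32.15
ee_pos: [400.9, 298.8, 209.4]
orientation: [-2.22, -2.222, -0.001]
wrist_force: [0.4, 0.2, 0.7]
width: 55.4
```

```bash
python3 - <<'E'
from look import *
t=cam('top');P=pts(t);Z=P[...,2]
hsv=cv2.cvtColor(t['img'],cv2.COLOR_RGB2HSV)
a=cv2.resize(t['img'][125:225,195:465],None,fx=2.95,fy=2.95,interpolation=3);cv2.imwrite('pics/t12.png',a[...,::-1])
reg=(P[...,0]>590)&(P[...,0]<780)&(P[...,1]>-230)&(P[...,1]<270)
b=reg&(Z>10)&(Z<26)&(hsv[...,1]<60); print('bar',rect(P,b))
m=(reg&(hsv[...,1]>120)&(Z>4)&(Z<26)).astype(np.uint8)
n,l,st,_=cv2.connectedComponentsWithStats(m)
for i in range(1,n):
    if st[i,4]>100: print(st[i],rect(P,l==i),np.percentile(Z[l==i],[10,50,90]).round(1))
for nm,x,y in(('lifter',488,-461),):
    k=(Z>45)&(abs(P[...,0]-x)<50)&(abs(P[...,1]-y)<50);print(nm,rect(P,k),np.nanmedian(Z[k]))
E
```

```text
bar (array([647.5,  28.7]), array([ 52.7, 441.3]), 0.07)
[290 146  48  23 955] (array([714.9, -87.7]), array([157.9,  76.4]), 89.4) [ 5.2  9.1 15.7]
[221 148  24  23 470] (array([713.1, 184. ]), array([78.2, 77.4]), 89.72) [ 5.6  9.2 16.3]
lifter (array([ 489.4, -457.2]), array([24.1, 41.3]), 82.87) 59.3743321248769
```

View pics/t12.png

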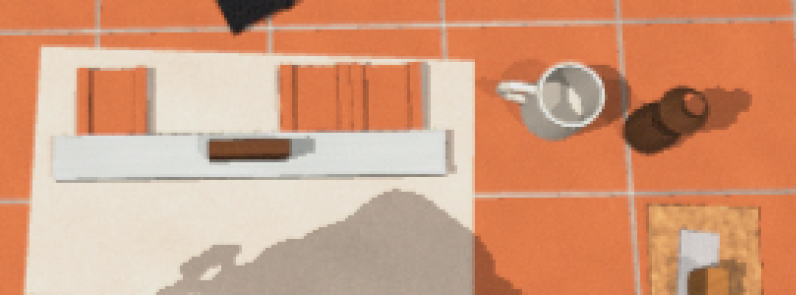

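The bar lies across the near side of all three ribs-up tiles at the same x, and the lifter stands on the mat. I hand the job in.

```bash
python3 -c "
from h import *
print(env.job_done())"
```

```text
the job is handed in; nothing more can be done
None
```

The job is done and handed in at about 32 s. There were three terracotta tiles, and all three now lie ribs up in one straight row along the straightedge.

- **Tiles:** I tipped each one about its far edge with the lifter blade in the gap under it. I slid the middle tile about 15 mm aside with the blade first so it would not land on its neighbour.
- **Lifter:** it stands on its blade within the cork mat.
- **Straightedge:** I laid it flat on the robot side of the tiles and pushed it about 70 mm away from the robot, which squared the tiles against it.

**Last checks, from the top view:**
- The straightedge's front face is at x ≈ 673 mm and the tiles' near edges at ≈ 673–675 mm, about as finely as the 3 mm pixels can tell.
- The straightedge and tiles are parallel to within about 0.6°, which is image noise.
- The lifter is upright on the mat, with its handle top at the expected height.
- The bystanders I could see in the last picture (mug, pepper mill and black tile) look unmoved. I did not re-measure those or the rest.

**What went wrong or differed along the way:**
- The wrist force briefly read 77 N when I lowered the lifter too fast onto the bench. The limit is 120 N, and the grip on the lifter was still good afterwards.
- The middle tile was knocked against its neighbour partway through. The two still touch side by side, but both are flush with the straightedge.

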